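# Run in the spreader's greased slip clutch and park the spinner at its pointer

### The arm

A 7-joint arm with a two-finger parallel gripper is mounted at the origin on the work surface. World frame = base frame: x ahead of the robot, y to its left, z up, the work surface at z = 0. Lengths are in m, angles in rad, forces in N, time in s.
With the tool pointing down it reaches from about 0.425 to 0.825 m from the base axis. Payload 3.6 kg.
Tool frame: the origin (TCP) lies on the centre line of the jaws, within the pads' length; the fingertips stand ctrl.tip_extent ahead of it and the grasp point (between the pads) lies 11 mm behind it (ctrl.tip_extent is the distance from the TCP to the fingertips, in m); x points along the fingers, z is the direction in which the jaws open and shut, and the axes are right-handed (so a half turn about x gives the same grasp; the last joint's range is limited). The gripper opens to 93 mm and grips with 3 to 60 N. Pads are 15 mm wide; open, the fingers measure 128 mm over their backs; the gripper's body (75 mm by 188 mm) begins 65 mm behind the grasp point.
Start: joints at [1.304, 0.615, -0.013, 1.423, 0.008, 1.103, -0.04], TCP at [0.154, -0.631, 0.196] pointing down, gripper open.
Joint ranges: [-3.12, 3.12], [-0.3, 2.06], [-1.34, 1.32], [0.26, 2.42], [-1.36, 4.5], [0.01, 1.98], [-2.84, 2.84]. Speed limits (rad/s): [2.79, 2.79, 3.14, 3.14, 3.14, 3.14, 3.14].

### API

Orientations are given as a rotation vector (axis times angle).
In Python, from rig import sensors, cams, ctrl gives the robot as it stands.
- The arm moves only by the tool arm_command, never from a script. Its argument "targets" is one flat list of numbers, 7 for each row, row after row: the closure, from -1 (fully open) to 1 (shut), then the shift along the tool's x, y, z in cm, then the turn, a rotation vector about the tool's x, y, z in rad. A call has 1 to 8 rows; each row is the pose to reach, as a shift and turn from the pose commanded when the call began, along the tool's axes at that moment; what a row does not reach only later rows make up. A row lasts 1/8 s, in which the tool goes at most 62.5 mm and 10.7 degrees, less where a joint would pass 70% of its speed; a pose out of reach is approached as far as the arm can. A call with a gripper value outside its range is refused whole. The fingers move at their own pace and stop on an object; the grip force is fixed at half the most. Time passes only in rows, so rows that repeat a pose let the fingers close. It gives the time, the measured TCP pose, the force and the opening at its end, in the units of the state.
- sensors.sense(): the state, without advancing time (a new reading comes with each control period).
- cams.read_camera(name): name is "side" or "top" or "wrist"; returns the picture (420x560x3 uint8, blue, green, red); there is no depth.
- cams.camera_info(name): a dict with "K" (3x3 intrinsics, pixels), "eye" and "attitude" of the camera in the world. Camera axes: x right, y down, z forward; pixel columns grow to the right and rows downward; lengths in m; the calibration is good to about 2 mm. The wrist camera is an equidistant fisheye: a pixel r from the principal point sees the ray r / f radians off the axis. A picture is of the moment at which its call begins: read the wrist's pose just before it. camera_info takes no time and is no camera call; for the wrist camera it gives the pose at the moment of the call.
- ctrl.sign_off(): hands the job in, once; it reports no verdict.
The state is a dict: "t": time; "joint_pos": joint angles; "qd": joint speeds; "effort": joint torques, N m; "tool_pos": TCP position; "ee_rot": TCP orientation; "wrist_force": force on the tool from outside, world axes, zero at the start; "moment": the same for the moment, N m; "finger_gap": opening from 0.0 (shut) to 1.0 (fully open).
Only numpy, scipy, OpenCV 4.12 (cv2) and the standard library are available. Lean on these libraries where they do the work, as an engineer would, in place of code of your own. Each camera call takes 0.05 s, during which the arm holds its last target. There are 200 camera calls.

### The job

Run in the freshly greased slip clutch of the feed spreader on the stand: turn its crank by the knob, counter-clockwise seen from above, until the spinner disc itself makes a steady one turn in four seconds (1.57 rad/s), and keep the disc within 0.2 rad/s of that speed for six seconds on end, never racing it beyond 2.5 rad/s. Then bring the disc to rest with the middle of its lug at the pointer, let go of the knob and move clear. Drive the disc by the crank only, without touching the disc itself, and leave the other things on the cart alone.

Things in the scene. Friction and masses are not known exactly. Their poses are not given: they have to be found in the camera images.
- stand: Grey stand bolted to the cart; origin: centre of its 240 x 190 mm foot, on the cart top; z up; +x points to the pointer's side. It carries a feed spreader's head: galvanized spinner disc, clutch housing, crank with wooden knob. Disc and crank share one axis, which passes 100 mm above the origin and leans 12 deg (0.209 rad) from vertical towards -x, so the disc is highest at the pointer.
- spinner (a joint): Disc angle about the leaning axis, rad, counted on through whole turns, growing counter-clockwise seen from above; at 0, 2 pi, 4 pi .. the lug is at the pointer. Disc 280 mm across, 12 mm thick, four vanes 14 mm high, no stops. Inertia 0.061 kg m2, mass 6.3 kg (both vary together, -15 to +35 %). Bearing: dry friction 0.06 N m, viscous drag 0.01 N m per rad/s, nominal.
- crank (a joint): Crank angle relative to the disc, rad, same sense and axis. The crank is not fixed to the disc: a greased slip clutch drives the disc with 0.09 N m per rad/s of this joint's speed, plus 0.006 N m dry friction in the same sense. So the disc runs slower than the crank, follows it with a time constant of about 0.6 s and coasts on when the crank stops. Endless both ways; balanced, it stays where left.
- knob_grip (a point): Point to grip, on the axis of the crank's knob, 31 mm above its lower end. Knob: pale wooden cylinder 32 mm across, 58 mm tall, parallel to the leaning axis, turning freely on its pin; it starts 4 mm above the crank arm (aluminium, 8 mm thick, 22 mm wide, 22 mm above the vanes). The point runs on a circle of radius 60 mm about crank_centre, square to the leaning axis.
- crank_centre (a point): Centre of the knob_grip's circle: on the leaning axis, 91 mm along it above the middle of the disc's underside. It stays put when the crank turns.
- lug (a point): Middle of the outer face of the lug: dark steel block 44 mm wide, 36 mm radially, 10 mm thick, on top of the disc's rim, sticking out 10 mm. The point is 150 mm from the axis, 17 mm along it above the disc's underside, and turns with the disc. The lug's weight pulls the leaning disc with 0.034 N m x sin(disc angle), nominal (scales with the disc's mass), too little to move a disc at rest.
- pointer (a point): Where lug lies when the lug is exactly at the pointer; fixed to the stand. The pointer is a flat steel finger 12 mm wide on an upright post (160 mm tall) at the stand's +x end, pointing inwards at the disc's rim; its tip is 11 mm further out than this point.
- insulator: Bystander, to be left alone: red plastic fence-post insulator, a ribbed spool 60 mm tall and 44 mm wide, standing loose on the cart; origin under its centre.
- plier: Bystander, to be left alone: galvanized steel fence plier, 280 mm long, lying flat and loose; origin near its middle.
- tile: Bystander, to be left alone: yellow ceramic tile 100 x 100 x 8 mm, loose; origin under its centre.
- grease_tub: Bystander, to be left alone: round grey grease tub with a white cap, 74 mm across, 85 mm tall, loose; origin under its centre.
- collar: Bystander, to be left alone: steel shaft collar, ring 52 mm across, 14 mm tall, loose; origin under its centre.
- driver: Bystander, to be left alone: loose screwdriver lying on the cart; origin near its middle.

How it is judged:
By the outcome, as a careful person would: the job done as asked, in the order asked, and still so for the second after the job is handed in, with the robot touching nothing.
It also fails if it takes over 54 s, if anything falls off the work surface, if the arm or the gripper's body presses on something with over 40 N, if the wrist force passes 120 N, or if a joint passes its speed limit or range.

## Working session

There is one attempt and no reset: what is moved stays moved. The work goes in short steps, Python scripts to look and compute and a tool call to move; the robot and the scene stay as the last step left them, time stands still between calls to the robot, and variables do not carry over. Pictures are saved under pics/ and viewed, about 8 in all and at most 12, crops included, and the job is handed in when it is done.

Besides the shell and the picture viewer there is one more tool, called as name(argument=value, ...) on one line, values as JSON. arm_command: Moves the arm, as the interface text tells. Its arguments: {"type":"object","properties":{"targets":{"type":"array","items":{"type":"number"}}},"required":["targets"]}

```bash
ls; mkdir -p pics; python3 - <<'E'
from rig import sensors, cams, ctrl
import cv2,numpy as np
np.set_printoptions(precision=4,suppress=True)
s=sensors.sense();print(s,ctrl.tip_extent)
for n in("side","top"):
    im=cams.read_camera(n);cv2.imwrite(f"pics/{n}0.png",im);print(n,cams.camera_info(n))
E
```

```text
pics
{'t': 0.0, 'joint_pos': array([ 1.3045,  0.6159, -0.0126,  1.4249,  0.0081,  1.1034, -0.0404]), 'qd': array([-0.0007,  0.001 ,  0.0009,  0.0005,  0.0006,  0.0008, -0.0026]), 'effort': array([ -0.0006, -45.8934,   0.2089, -16.5745,  -0.0611,   0.0205,
         0.0002]), 'tool_pos': array([ 0.1542, -0.6306,  0.1944]), 'ee_rot': array([ 1.0323,  1.3153, -1.0298]), 'wrist_force': array([ 0.4521,  0.5964, -1.0157]), 'moment': array([ 0.0332, -0.047 , -0.0335]), 'finger_gap': 1.0015514280242424} 0.008
side {'K': array([[465.9406,   0.    , 275.2064],
       [  0.    , 465.9406, 204.1882],
       [  0.    ,   0.    ,   1.    ]]), 'eye': array([ 0.4883, -1.2147,  0.9956]), 'attitude': array([-2.2291,  0.1065, -0.0349])}
top {'K': array([[419.8911,   0.    , 272.7182],
       [  0.    , 419.8911, 210.984 ],
       [  0.    ,   0.    ,   1.    ]]), 'eye': array([ 0.3743, -0.1041,  1.3103]), 'attitude': array([-2.111 ,  2.1613, -0.1549])}
```

View pics/side0.png

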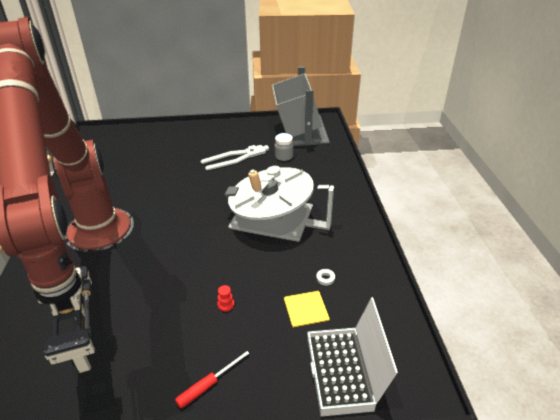

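View pics/top0.png

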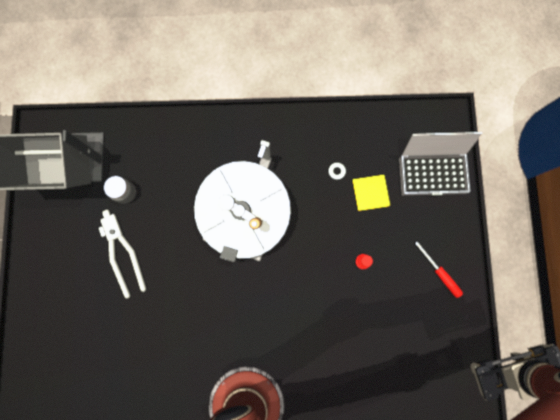

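Side: disc at about (272,192), knob (255,181), lug (232,191), pointer post (330,205). Top: disc (243,210), knob (256,223), lug (229,254), pointer (264,152), so the pointer is on the side away from the robot. I'll look closer.

```bash
python3 - <<'E'
import cv2,numpy as np
a=cv2.imread("pics/side0.png")[145:245,215:345];b=cv2.imread("pics/top0.png")[135:270,180:305]
a=cv2.resize(a,None,fx=4,fy=4,interpolation=cv2.INTER_CUBIC)[:,:];b=cv2.resize(b,None,fx=4,fy=4,interpolation=cv2.INTER_CUBIC)
for im,(u0,v0) in((a,(215,145)),(b,(180,135))):
    for u in range(-(-u0//20)*20,u0+im.shape[1]//4,20): cv2.putText(im,str(u),((u-u0)*4,10),0,.35,(0,255,0));cv2.line(im,((u-u0)*4,12),((u-u0)*4,18),(0,255,0))
    for v in range(-(-v0//20)*20,v0+im.shape[0]//4,20): cv2.putText(im,str(v),(0,(v-v0)*4+4),0,.35,(0,255,0));cv2.line(im,(22,(v-v0)*4),(28,(v-v0)*4),(0,255,0))
cv2.imwrite("pics/ca.png",a);cv2.imwrite("pics/cb.png",b)
E
```

```text
(no output)
```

View pics/ca.png

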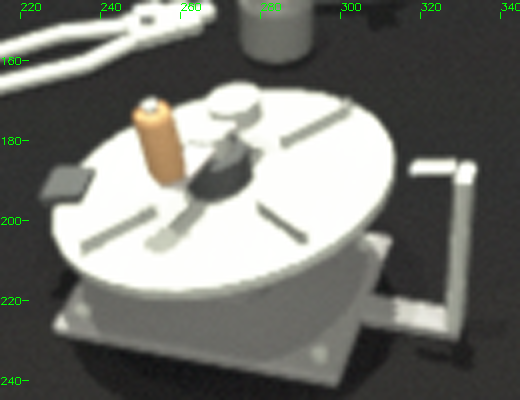

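View pics/cb.png

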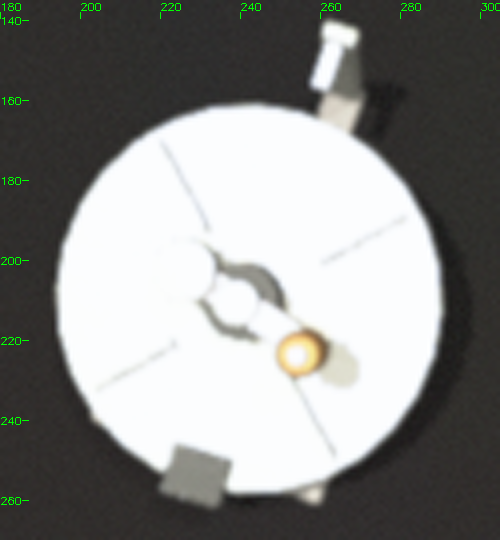

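```bash
cat > h.py <<'E'
import numpy as np,cv2
from scipy.spatial.transform import Rotation as R
from scipy.optimize import least_squares
np.set_printoptions(precision=4,suppress=True)
def ray(info,px):
    px=np.atleast_2d(np.float64(px));K=info["K"]
    d=np.c_[(px[:,0]-K[0,2])/K[0,0],(px[:,1]-K[1,2])/K[1,1],np.ones(len(px))]
    return np.array(info["eye"]),R.from_rotvec(info["attitude"]).apply(d)
def cast(info,px,p0,n):
    e,d=ray(info,px);return e+d*(((p0-e)@n)/(d@n))[:,None]
def tri(rays):
    A=0;b=0
    for e,d in rays:
        d=d[0]/np.linalg.norm(d);P=np.eye(3)-np.outer(d,d);A=A+P;b=b+P@e
    x=np.linalg.solve(A,b);return x,[np.linalg.norm((np.eye(3)-np.outer(d[0],d[0])/(d[0]@d[0]))@(x-e)) for e,d in rays]
def frame(yaw):
    t=np.deg2rad(12);c,s=np.cos(yaw),np.sin(yaw)
    n=np.array([-np.sin(t)*c,-np.sin(t)*s,np.cos(t)]);y=np.array([-s,c,0]);return np.cross(y,n),y,n
E
cat > m.py <<'E'
from h import *
from rig import cams
T=cams.camera_info("top");S=cams.camera_info("side")
def rim(f,lo,c,rmax):
    g=cv2.cvtColor(cv2.imread(f),cv2.COLOR_BGR2GRAY)
    m=np.uint8(g>lo)*255
    m=cv2.morphologyEx(m,cv2.MORPH_OPEN,np.ones((9,9),np.uint8))
    k=max(cv2.findContours(m,cv2.RETR_EXTERNAL,cv2.CHAIN_APPROX_NONE)[0],key=lambda q:cv2.pointPolygonTest(q,c,True))[:,0]
    return k.astype(float)
kt=rim("pics/top0.png",140,(243,200),0);ks=rim("pics/side0.png",185,(285,195),0)
print(len(kt),kt.min(0),kt.max(0),len(ks),ks.min(0),ks.max(0))
kt=kt[~((kt[:,1]>232)&(kt[:,0]<262)&(kt[:,0]>200))];kt=kt[kt[:,1]<255]
ks=ks[(ks[:,1]<195)&(ks[:,0]>281)]   # upper right edge only
tip=tri([ray(T,(257.5,156)),ray(S,(317,187))]);post=tri([ray(T,(264,144)),ray(S,(330,187))])
print("tip",tip,"post",post)
def res(p,full=False):
    C=p[:3];x,y,n=frame(p[3])
    r=[]
    for i,k,w in((T,kt,1),(S,ks,1)):
        q=cast(i,k,C,n)-C;r.append((np.hypot(q@x,q@y)-.14)/np.sqrt(len(k))*w)
    P=C+.161*x+.005*n
    r.append(((P-tip[0])@np.c_[x,y,n])*.7)
    return r if full else np.concatenate(r)
f=least_squares(res,[.5,0,.15,-.2],loss="soft_l1",f_scale=.002)
C=f.x[:3];x,y,n=frame(f.x[3]);print("disc top C,yaw",f.x,[np.sqrt((a**2).sum()) for a in res(f.x,True)],res(f.x,True)[2])
cc=C+.079*n;print("origin-ish axis at z=.1:",C+n*((.1-C[2])/n[2]))
print("crank_centre",cc,"n",n)
for nm,i,px in(("top",T,(252.5,223)),("side",S,(252.5,171.5))):
    q=cast(i,px,C+.106*n,n)[0]-C;print("knob",nm,np.hypot(q@x,q@y),np.arctan2(q@y,q@x))
for nm,i,px in(("top",T,(229,254)),("side",S,(231.5,190.5))):
    q=cast(i,px,C+.01*n,n)[0]-C;print("lug",nm,np.hypot(q@x,q@y),np.arctan2(q@y,q@x))
k,res_=tri([ray(T,(252.5,223)),ray(S,(252.5,171.5))]);q=k-C;print("knob top tri",k,res_,q@x,q@y,q@n)
E
python3 m.py
```

```text
285 [194. 161.] [289. 257.] 201 [240. 175.] [312. 217.]
tip (array([ 0.7138, -0.0548,  0.1489]), [np.float64(0.0018656950384748172), np.float64(0.0018656950384748825)]) post (array([ 0.7481, -0.0742,  0.1593]), [np.float64(0.0005584725647138212), np.float64(0.0005584725647134913)])
disc top C,yaw [ 0.5737 -0.0034  0.0799 -0.3525] [np.float64(0.004055185355369585), np.float64(0.02214096262114425), np.float64(0.022049578616392295)] [ 0.0005 -0.0002 -0.022 ]
origin-ish axis at z=.1: [ 0.5696 -0.0019  0.1   ]
crank_centre [0.5582 0.0022 0.1571] n [-0.1951  0.0718  0.9781]
knob top 0.05518898597074456 -1.8872673308217425
knob side 0.038599536657185206 -3.0088578012195186
lug top 0.1379221049915769 -3.102453676040089
lug side 0.15643986586820938 2.9288075436891448
knob top tri [ 0.515  -0.041   0.2113] [np.float64(0.0001052876796944616), np.float64(0.00010528767969451182)] -0.013836939763521945 -0.05556200961875742 0.13728196472566678
```

```bash
sed -i 's/^ks=ks.*/g=cv2.cvtColor(cv2.imread("pics\/side0.png"),6)\nks=[]\nfor v in range(173,190):\n    r=g[v,295:320].astype(float);j=np.where((r[:-1]>=140)\&(r[1:]<140))[0][0];ks.append((295+j+(r[j]-140)\/(r[j]-r[j+1]),v))\nfor u in range(284,296):\n    r=g[160:175,u].astype(float);j=np.where((r[:-1]<140)\&(r[1:]>=140))[0][-1];ks.append((u,160+j+(140-r[j])\/(r[j+1]-r[j])))\nks=np.array(ks);print(ks[[0,8,16,17,22,28]])/' m.py; python3 m.py
```

```text
285 [194. 161.] [289. 257.] 201 [240. 175.] [312. 217.]
[[307.6    173.    ]
 [312.7985 181.    ]
 [312.8411 189.    ]
 [284.     166.71  ]
 [289.     166.7188]
 [295.     167.513 ]]
tip (array([ 0.7138, -0.0548,  0.1489]), [np.float64(0.0018656950384748172), np.float64(0.0018656950384748825)]) post (array([ 0.7481, -0.0742,  0.1593]), [np.float64(0.0005584725647138212), np.float64(0.0005584725647134913)])
disc top C,yaw [ 0.5684 -0.0034  0.1107 -0.3395] [np.float64(0.0017314932378361477), np.float64(0.0012355107737809811), np.float64(0.0015453244958026301)] [ 0.0015 -0.     -0.0002]
origin-ish axis at z=.1: [ 0.5705 -0.0041  0.1   ]
crank_centre [0.5529 0.0021 0.188 ] n [-0.196   0.0692  0.9781]
knob top 0.05556225454177417 -1.8625595586952488
knob side 0.05539762323287277 -1.8700083073514262
lug top 0.13334341053985233 -3.097361627882782
lug side 0.12915180567982326 -3.0692230832896206
knob top tri [ 0.515  -0.041   0.2113] [np.float64(0.0001052876796944616), np.float64(0.00010528767969451182)] -0.016054448019385412 -0.053276862799383 0.106230013932042
```

```bash
sed -i 's/(257.5,156)/(260,157)/;s/(317,187)/(318,187)/;s/(252.5,223)/(254.7,223.4)/g;s/(252.5,171.5)/(252.5,170.8)/g;s/(264,144)/(263.5,144)/' m.py; python3 m.py|tail -9
python3 - <<'E'
import cv2,numpy as np
from rig import cams
w=cams.read_camera("wrist")
cv2.imwrite("pics/w0.png",w)
E
```

```text
tip (array([ 0.7126, -0.0619,  0.153 ]), [np.float64(0.001176644023159875), np.float64(0.0011766440231599062)]) post (array([ 0.7484, -0.0728,  0.1582]), [np.float64(0.0005340286467671068), np.float64(0.0005340286467669946)])
disc top C,yaw [ 0.5683 -0.0042  0.113  -0.3818] [np.float64(0.0017515439531692889), np.float64(0.001348646860563737), np.float64(0.0013339805097325316)] [ 0.0004 -0.0001 -0.0012]
origin-ish axis at z=.1: [ 0.5709 -0.0052  0.1   ]
crank_centre [0.5531 0.0019 0.1903] n [-0.1929  0.0775  0.9781]
knob top 0.06152648564345351 -1.7857321245514406
knob side 0.05584954162157287 -1.8244903686907101
lug top 0.1335631984569968 -3.058880212107049
lug side 0.12819507837041377 -3.0056307919863943
knob top tri [ 0.514  -0.0471  0.2176] [np.float64(0.0008898321038784292), np.float64(0.0008898321038783443)] -0.011919170871524633 -0.06007392322215704 0.10953238419821827
```

```bash
cat > go.py <<'E'
from h import *
from rig import sensors
G=dict(C=np.array([.5683,-.004,.1125]),yaw=-.375)
def move(pos,Rt):
    s=sensors.sense();R0=R.from_rotvec(s["ee_rot"]);p=s["tool_pos"]
    return R0.inv().apply(pos-p)*100,(R0.inv()*Rt).as_rotvec()
def target(phi,h,psi):
    # psi: world azimuth of jaw axis z
    x,y,n=frame(G["yaw"]);cc=G["C"]+.079*n
    g=cc+.06*(np.cos(phi)*x+np.sin(phi)*y)-.011*n+h*n
    X=-n;Z=np.array([np.cos(psi),np.sin(psi),0]);Z-=Z@X*X;Z/=np.linalg.norm(Z)
    return g,R.from_matrix(np.c_[X,np.cross(Z,X),Z])
E
python3 - <<'E'
from go import *
s=sensors.sense();print(R.from_rotvec(s["ee_rot"]).as_matrix(),s["t"])
for psi in np.arange(-3,3.2,.5):
    print(psi,*move(*target(-1.8,.12,psi)),np.linalg.norm(move(*target(-1.8,.12,psi))[1]))
E
```

```text
[[-0.0005  0.9714  0.2375]
 [ 0.0019  0.2375 -0.9714]
 [-1.     -0.     -0.0019]] 0.15
-3.0 [ -9.797   47.4562 -49.3201] [1.6526 0.0488 0.2317] 1.669423422308803
-2.5 [ -9.797   47.4562 -49.3201] [ 1.1545 -0.0095  0.2226] 1.1758303735870517
-2.0 [ -9.797   47.4562 -49.3201] [ 0.6652 -0.061   0.2057] 0.6989046453488723
-1.5 [ -9.797   47.4562 -49.3201] [ 0.1767 -0.1072  0.1816] 0.2751278696101165
-1.0 [ -9.797   47.4562 -49.3201] [-0.3194 -0.1491  0.15  ] 0.38310137969293623
-0.5 [ -9.797   47.4562 -49.3201] [-0.8252 -0.1865  0.1104] 0.8532289787537642
0.0 [ -9.797   47.4562 -49.3201] [-1.3335 -0.2183  0.0626] 1.3526761068949893
0.5 [ -9.797   47.4562 -49.3201] [-1.8343 -0.2434  0.0068] 1.8503989617990706
1.0 [ -9.797   47.4562 -49.3201] [-2.3247 -0.2607 -0.058 ] 2.3400426352827437
1.5 [ -9.797   47.4562 -49.3201] [-2.8106 -0.269  -0.1345] 2.826659009633767
2.0 [ -9.797   47.4562 -49.3201] [2.9475 0.2369 0.2042] 2.964072148727604
2.5 [ -9.797   47.4562 -49.3201] [2.4463 0.1565 0.2254] 2.4616473476964313
3.0 [ -9.797   47.4562 -49.3201] [1.9388 0.0853 0.2326] 1.9545405392213848
```

View pics/w0.png

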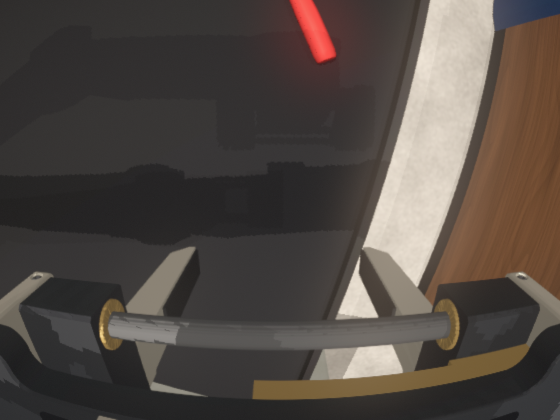

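Wrist view: jaws left and right at (180,320) and (380,320), with the screwdriver handle at (315,30) and nothing in the way. Moving towards pre-grasp.

arm_command(targets=[-1,-0.4,1.9,-2,-0.03,-0.01,0,-1,-1,4.7,-4.9,-0.07,-0.02,0.01,-1,-1.8,8.5,-8.9,-0.13,-0.03,0.02,-1,-2.6,12.8,-13.3,-0.2,-0.05,0.03,-1,-3.5,17.1,-17.7,-0.26,-0.06,0.04,-1,-4.4,21.4,-22.2,-0.33,-0.08,0.05,-1,-5.3,25.7,-26.6,-0.39,-0.1,0.06,-1,-6.1,29.5,-30.6,-0.45,-0.11,0.07])

```text
t: 1.15
tool_pos: [0.369, -0.2616, 0.257]
ee_rot: [0.661, 1.329, -0.681]
wrist_force: [1.4, -0.9, 1.1]
finger_gap: 1.002
```

```bash
python3 - <<'E'
from go import *
print(sensors.sense()["joint_pos"],*move(*target(-1.8,.12,-.6)))
E
```

```text
[ 0.7856  0.1813 -0.2547  1.965   0.0589  0.8717 -0.3742] [-3.657  24.308  -8.3988] [-0.2699 -0.0684  0.0484]
```

arm_command(targets=[-1,-0.7,4.9,-1.7,-0.05,-0.01,0.01,-1,-1.5,9.7,-3.4,-0.11,-0.03,0.02,-1,-2.2,14.6,-5,-0.16,-0.04,0.03,-1,-2.9,19.4,-6.7,-0.22,-0.05,0.04,-1,-3.4,22.6,-7.8,-0.25,-0.06,0.05,-1,-3.6,23.9,-8.3,-0.27,-0.07,0.05,-1,-3.7,24.3,-8.4,-0.27,-0.07,0.05])

```text
t: 2.02
tool_pos: [0.4976, -0.0421, 0.2932]
ee_rot: [0.449, 1.308, -0.472]
wrist_force: [-0.3, 0.1, 0.8]
finger_gap: 1.001
```

```bash
python3 - <<'E'
from go import *
from rig import cams
s=sensors.sense();print(s["t"],s["joint_pos"],*move(*target(-1.8,.12,-.6)))
i=cams.camera_info("wrist");w=cams.read_camera("wrist");cv2.imwrite("pics/w1.png",w);print(i)
np.save("w1.npy",dict(i=i),allow_pickle=True)
E
```

```text
2.025 [ 0.3503  0.2036 -0.4452  1.8514  0.2243  0.9278 -0.8048] [-0.0433  0.2727 -0.1123] [-0.0025  0.0004  0.0004]
{'K': array([[325.1923,   0.    , 278.8749],
       [  0.    , 325.1923, 209.7468],
       [  0.    ,   0.    ,   1.    ]]), 'eye': array([0.5083, 0.0409, 0.483 ]), 'attitude': array([ 2.6945, -0.8917,  0.1709])}
```

View pics/w1.png

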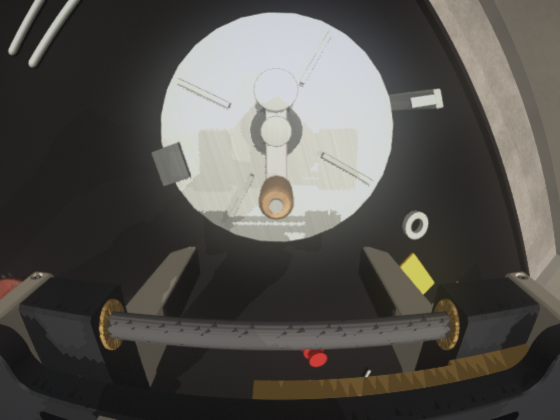

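Wrist view shows all: disc centred near (277,127), crank hub (276,131), knob top (276,207), lug outer face (157,167), and pointer tip (410,101) with the finger running to (441,98). I'll refine the geometry here.

```bash
cat >> h.py <<'E'
def fray(info,px):
    px=np.atleast_2d(np.float64(px));K=info["K"]
    a=np.c_[(px[:,0]-K[0,2])/K[0,0],(px[:,1]-K[1,2])/K[1,1]];r=np.linalg.norm(a,axis=1)[:,None]+1e-9
    d=np.c_[a/r*np.sin(r),np.cos(r)];return np.array(info["eye"]),R.from_rotvec(info["attitude"]).apply(d)
def fcast(info,px,p0,n):
    e,d=fray(info,px);return e+d*(((p0-e)@n)/(d@n))[:,None]
E
python3 - <<'E'
from go import *
i=np.load("w1.npy",allow_pickle=True).item()["i"];im=cv2.imread("pics/w1.png");g=cv2.cvtColor(im,6)
m=np.uint8(g>150)*255
k=max(cv2.findContours(m,0,1)[0],key=cv2.contourArea)[:,0].astype(float)
k=k[(k[:,1]<200)&~((k[:,0]<200)&(k[:,1]>130))&~((k[:,0]>385)&(k[:,1]>85)&(k[:,1]<115))]
for yaw in(-.375,):
  for z in(.109,.1125):
    x,y,n=frame(yaw);C0=np.array([.5683,-.004,z])
    q=fcast(i,k,C0,n)-C0;uv=np.c_[q@x,q@y]
    f=least_squares(lambda p:np.hypot(*(uv-p[:2]).T)-p[2],[0,0,.14],loss="soft_l1",f_scale=.001);a=f.x
    print(z,"centre off",a,np.std(f.fun));C=C0+a[0]*x+a[1]*y;print(C)
    for nm,px,h in(("tip",(410,101),.005),("fingerout",(440,98.5),.005),("knobtop",(276.5,207),.106),("lug",(157,167),.005),("hub",(276,131),.05)):
        q=fcast(i,px,C+h*n,n)[0]-C;print(nm,np.hypot(q@x,q@y),np.arctan2(q@y,q@x))
E
```

```text
0.109 centre off [0.0002 0.0022 0.1397] 0.0004422395875090456
[ 0.5693 -0.002   0.109 ]
tip 0.16504594594180674 0.007166101562080231
fingerout 0.20712860204974332 -0.0070225210795311225
knobtop 0.06338051750655543 -1.789433726276218
lug 0.15201166842054972 -3.0938072535865073
hub 0.00019684745609368912 -0.18216805170068182
0.1125 centre off [-0.0005  0.0024  0.1385] 0.00043826384223802204
[ 0.5687 -0.0016  0.1124]
tip 0.1635435688702014 0.007178253699633938
fingerout 0.2052429072333019 -0.007012779158005057
knobtop 0.06252673182731232 -1.7892704922378018
lug 0.1506262000556114 -3.0938202040917764
hub 0.0002013145880865023 -0.05757399958542885
```

```bash
sed -i 's/^G=.*/G=dict(C=np.array([.569,-.0018,.111]),yaw=-.375)/' go.py; python3 - <<'E'
from go import *
print(*move(*target(-1.79,.0,-.6)))
E
```

```text
[12.1067  0.5015 -0.2037] [-0.0037  0.0007  0.0001]
```

arm_command(targets=[-1,2.5,0.3,-0.1,0,0,0,-1,6,0.5,-0.2,0,0,0,-1,9.5,0.5,-0.2,0,0,0,-1,11.5,0.5,-0.2,0,0,0,-1,12.1,0.5,-0.2,0,0,0,1,12.1,0.5,-0.2,0,0,0,1,12.1,0.5,-0.2,0,0,0,1,12.1,0.5,-0.2,0,0,0])

```text
t: 3.08
tool_pos: [0.5232, -0.0461, 0.176]
ee_rot: [0.45, 1.305, -0.472]
wrist_force: [0.2, 0.2, 0.1]
finger_gap: 0.726
```

```bash
python3 - <<'E'
from go import *
from rig import cams
s=sensors.sense();print(s,*move(*target(-1.79,.0,-.6)))
i=cams.camera_info("wrist");w=cams.read_camera("wrist");cv2.imwrite("pics/w2.png",w);print(i)
np.save("w2.npy",dict(i=i),allow_pickle=True)
E
```

```text
{'t': 3.075, 'joint_pos': array([ 0.2767,  0.3762, -0.3806,  1.9871,  0.3836,  0.6429, -0.9646]), 'qd': array([-0.0034,  0.0018,  0.0017,  0.0053, -0.0005, -0.0007,  0.001 ]), 'effort': array([  0.0427, -31.3502,  -2.0764, -13.8446,   0.2059,  -0.5096,
        -0.0159]), 'tool_pos': array([ 0.5232, -0.0461,  0.176 ]), 'ee_rot': array([ 0.4498,  1.3049, -0.4718]), 'wrist_force': array([0.2479, 0.2151, 0.1333]), 'moment': array([ 0.0454,  0.1142, -0.0213]), 'finger_gap': 0.7258685054187014} [ 0.1046 -0.0702 -0.0612] [-0.0034  0.0026 -0.0014]
{'K': array([[325.1923,   0.    , 278.8749],
       [  0.    , 325.1923, 209.7468],
       [  0.    ,   0.    ,   1.    ]]), 'eye': array([0.5334, 0.0368, 0.3658]), 'attitude': array([ 2.695 , -0.8933,  0.1747])}
```

View pics/w2.png

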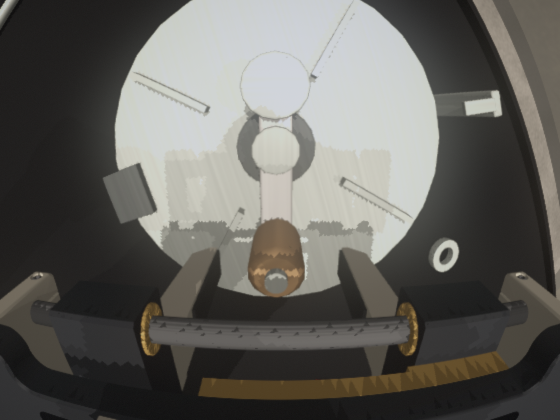

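The knob at (276,265) lies centred between the jaws, which are still closing. The lug is at (130,193) and the pointer finger at (482,105). Finishing the grip and writing the detector and planner.

arm_command(targets=[1,0,0,0,0,0,0,1,0,0,0,0,0,0,1,0,0,0,0,0,0,1,0,0,0,0,0,0,1,0,0,0,0,0,0,1,0,0,0,0,0,0])

```text
t: 3.88
tool_pos: [0.5228, -0.0461, 0.1751]
ee_rot: [0.45, 1.307, -0.472]
wrist_force: [-0.3, 0.2, 0.1]
finger_gap: 0.336
```

```bash
cat > see.py <<'E'
from go import *
x,y,n=frame(G["yaw"]);C=G["C"];cc=C+.079*n
def proj(i,P):
    d=R.from_rotvec(i["attitude"]).inv().apply(P-i["eye"]);r=np.hypot(d[:,0],d[:,1]);a=np.arctan2(r,d[:,2])
    K=i["K"];return np.c_[K[0,2]+K[0,0]*a*d[:,0]/r,K[1,2]+K[1,1]*a*d[:,1]/r]
A=np.arange(0,2*np.pi,.01)
def ring(i,g,r,h):
    p=proj(i,C+h*n+r*(np.cos(A)[:,None]*x+np.sin(A)[:,None]*y)).astype(np.float32)
    v=cv2.remap(g,p[:,:1],p[:,1:],1,borderValue=255)[:,0].astype(float)
    bad=(p[:,1]>235)|(p[:,1]<1)|(p[:,0]<1)|(p[:,0]>558)
    v[bad]=np.nan;return v
def lug(i,im):
    g=cv2.cvtColor(im,6)
    s=np.nanmean([ring(i,g,r,.01) for r in(.120,.124,.128,.132)],0)
    ou=np.nanmean([ring(i,g,r,.01) for r in(.144,.147)],0)
    m=((s<150)&(s>40)&(ou>45)&(ou<150)).astype(float)
    f=np.convolve(np.r_[m,m,m],np.ones(31)/31,"same")[len(A):2*len(A)]
    j=int(f.argmax())
    # centroid of mask around the peak
    d=(A-A[j]+np.pi)%(2*np.pi)-np.pi;w=m*(abs(d)<.3)
    return (A[j]+(w*d).sum()/max(w.sum(),1))%(2*np.pi),f[j],w.sum()*.01
def crank():
    s=sensors.sense();q=s["tool_pos"]+.011*n-cc;q=q-0
    return np.arctan2(q@y,q@x),np.hypot(q@x,q@y),q@n,s
E
python3 - <<'E'
from see import *
for k in(1,2):print(lug(np.load(f"w{k}.npy",allow_pickle=True).item()["i"],cv2.imread(f"pics/w{k}.png")))
c=crank();print(c[:3],c[3]["t"],c[3]["wrist_force"],c[3]["finger_gap"])
M=R.from_rotvec(c[3]["ee_rot"]).inv();print(M.apply(x),M.apply(y),M.apply(n))
E
```

```text
(np.float64(3.205), np.float64(0.9999999999999996), np.float64(0.34))
(np.float64(3.205), np.float64(0.9999999999999996), np.float64(0.36))
(np.float64(-1.78883153745938), np.float64(0.05952458795186855), np.float64(0.0002380573853249093)) 3.875 [-0.3073  0.1589  0.1145] 0.3362353015814107
[0.0012 0.2308 0.973 ] [ 0.0004  0.973  -0.2308] [-1.      0.0007  0.0011]see.py:15: RuntimeWarning: Mean of empty slice
  ou=np.nanmean([ring(i,g,r,.01) for r in(.144,.147)],0)
see.py:14: RuntimeWarning: Mean of empty slice
  s=np.nanmean([ring(i,g,r,.01) for r in(.120,.124,.128,.132)],0)
```

```bash
cat > plan.py <<'E'
import json,sys,os
from see import *
from rig import cams
import warnings;warnings.filterwarnings("ignore")
F="state.json"
By=np.array([.2308,.973]);Bz=np.array([.973,-.2308])  # x,y(frame)->tool y,z
def load(): return json.load(open(F))
def save(S): json.dump(S,open(F,"w"))
def init():
    p=[.0595*np.cos(-1.789),.0595*np.sin(-1.789)]
    save(dict(kt=[3.875],kp=[-1.789],p=p,meas=[[3.875,3.205]],rows=None,par=[1,.06,.09],lag=.04))
def sim(S,par,dt=.005):
    k,b,c=par;I=.061*k;t=np.arange(S["kt"][0],S["kt"][-1]+S["lag"]*0+dt/2,dt)
    ph=np.interp(t-S["lag"],S["kt"],S["kp"]);wc=np.gradient(ph,dt)
    th=np.empty_like(t);om=np.empty_like(t);a=S["meas"][0][1];w=0.
    for j in range(len(t)):
        th[j]=a;om[j]=w
        T=c*(wc[j]-w)+.006*np.tanh((wc[j]-w)/.02)+.034*k*np.sin(a)
        if abs(w)<1e-3 and abs(T)<b: w=0.
        else:
            w1=w+dt*(T-.01*w)/I; s=np.sign(w) if abs(w)>1e-3 else np.sign(T)
            w2=w1-s*b*dt/I; w=0. if w2*s<0 else w2
        a+=dt*w
    return t,th,om,ph
def fit(S):
    m=np.array(S["meas"])[1:]
    if len(m)==0:return S["par"]
    def r(p):
        t,th,_,_=sim(S,p);return np.r_[(np.interp(m[:,0],t,th)-m[:,1])/.015,(p[0]-1.08)/.15,(p[1]-.06)/.012,(p[2]-.09)/.012]
    f=least_squares(r,S["par"],diff_step=.01);S["par"]=list(f.x)
    print("par",f.x,"res",f.fun[:len(m)]*.015);return S["par"]
def done():
    "book the rows just executed"
    S=load();s=sensors.sense();t0=S["kt"][-1]
    for j,ph in enumerate(S["rows"]):
        S["kt"].append(t0+.125*(j+1));S["kp"].append(ph)
    S["p"]=S["pend"];S["rows"]=None
    c=crank();e=(c[0]-S["kp"][-1]+np.pi)%(2*np.pi)-np.pi
    print("t",s["t"],"book",S["kt"][-1],"crank lag rad",round(e,3),"r",round(c[1],4),"h",round(c[2],4),"F",s["wrist_force"],"gap",s["finger_gap"])
    S["kt"][-1]=s["t"];save(S)
def look():
    S=load();i=cams.camera_info("wrist");t=sensors.sense()["t"];im=cams.read_camera("wrist");cv2.imwrite(f"pics/l{t:.2f}.png",im)
    a,q,w=lug(i,im);S["kt"].append(sensors.sense()["t"]);S["kp"].append(S["kp"][-1])
    tt,th,om,_=sim(S,S["par"]);pr=np.interp(t,tt,th);a+=2*np.pi*np.round((pr-a)/2/np.pi)
    ok=q>.75 and w>.28
    print("look",t,"theta",a,"pred",pr,"q",q,w,"USED" if ok else "ignored")
    if ok:S["meas"].append([t,a]);fit(S)
    save(S)
def plan(ref,nrow=8,acc=.8):
    "ref(theta)->target disc speed"
    S=load();k,b,c=S["par"];I=.061*k;t,th,om,_=sim(S,S["par"]);a,w=th[-1],om[-1];print("theta",a,"om",w,"min/max last s",om[-200:].min(),om[-200:].max())
    # carry lagged crank motion
    ph=S["kp"][-1];rows=[];P=np.array(S["p"]);pos=P.copy();out=[]
    for j in range(nrow):
        w1=w+np.clip(ref(a+w*.125)-w,-acc*.125,acc*.125);al=(w1-w)/.125;wm=(w+w1)/2;am=a+wm*.0625
        wc=wm+(I*al+(b+.01*wm if wm>.0 else 0)-.034*k*np.sin(am)-.006)/c
        if wm<=0: wc=0
        wc=np.clip(wc,0,4.2);a+=wm*.125;w=w1;ph+=wc*.125;rows.append(ph)
        d=.06*np.array([np.cos(ph),np.sin(ph)])-P
        out+=[1,0,round(float(By@d)*100,2),round(float(Bz@d)*100,2),0,0,0]
    # exact end position from rounded numbers
    d=np.linalg.solve(np.array([By,Bz]),np.array(out[-5:-3])/100);S["pend"]=list(P+d);S["rows"]=rows;save(S)
    print("pred end",a,w);print(out)
E
python3 -c "
from plan import *
init();plan(lambda a:1.57)"
```

```text
Traceback (most recent call last):
  File "plan.py", line 51, in plan
    S=load();k,b,c=S["par"];I=.061*k;t,th,om,_=sim(S,S["par"]);a,w=th[-1],om[-1];print("theta",a,"om",w,"min/max last s",om[-200:].min(),om[-200:].max())
                                               ~~~^^^^^^^^^^^^
  File "plan.py", line 14, in sim
    ph=np.interp(t-S["lag"],S["kt"],S["kp"]);wc=np.gradient(ph,dt)
                                                ~~~~~~~~~~~^^^^^^^
ValueError: Shape of array too small to calculate a numerical gradient, at least (edge_order + 1) elements are required.
```

```bash
sed -i 's/kt=\[3.875\],kp=\[-1.789\]/kt=[3.775,3.875],kp=[-1.789,-1.789]/;s/meas=\[\[3.875/meas=[[3.775/' plan.py; python3 -c "
from plan import *
init();plan(lambda a:1.57)"
```

```text
theta 3.205 om 0.0 min/max last s 0.0 0.0
pred end 3.605 0.7999999999999999
[1, 0, 0.03, 0.91, 0, 0, 0, 1, 0, 0.28, 1.88, 0, 0, 0, 1, 0, 0.73, 2.88, 0, 0, 0, 1, 0, 1.42, 3.85, 0, 0, 0, 1, 0, 2.36, 4.72, 0, 0, 0, 1, 0, 3.56, 5.41, 0, 0, 0, 1, 0, 4.98, 5.83, 0, 0, 0, 1, 0, 6.57, 5.88, 0, 0, 0]
```

arm_command(targets=[1,0,0.03,0.91,0,0,0,1,0,0.28,1.88,0,0,0,1,0,0.73,2.88,0,0,0,1,0,1.42,3.85,0,0,0,1,0,2.36,4.72,0,0,0,1,0,3.56,5.41,0,0,0,1,0,4.98,5.83,0,0,0,1,0,6.57,5.88,0,0,0])

```text
t: 4.88
tool_pos: [0.6061, -0.0259, 0.1899]
ee_rot: [0.448, 1.31, -0.476]
wrist_force: [-7.3, 1.5, 5.2]
finger_gap: 0.338
```

```bash
python3 -c "
from plan import *
done();look();done_=crank();print('after look lag',done_[:3],load()['kp'][-1]);plan(lambda a:1.57)"
```

```text
t 4.875 book 4.875 crank lag rad -0.02 r 0.0595 h 0.0002 F [-7.2739  1.5435  5.1612] gap 0.337543810091349
look 4.875 theta 2.77 pred 3.574677164345608 q 0.0967741935483871 0.03 ignored
after look lag (np.float64(-0.0882225828491499), np.float64(0.05950672023870224), np.float64(0.0002803495135320574)) -0.12867941626288276
theta 3.613959719552073 om 0.7803954385565641 min/max last s 0.008800774530460909 0.7979327106540313
pred end 4.793705443198852 1.57
[1, 0, 1.64, -0.41, 0, 0, 0, 1, 0, 3.18, -1.32, 0, 0, 0, 1, 0, 4.44, -2.75, 0, 0, 0, 1, 0, 5.22, -4.6, 0, 0, 0, 1, 0, 5.33, -6.71, 0, 0, 0, 1, 0, 4.66, -8.82, 0, 0, 0, 1, 0, 3.19, -10.61, 0, 0, 0, 1, 0, 1.11, -11.71, 0, 0, 0]
```

```bash
python3 -c "
from plan import *
i=cams.camera_info('wrist');g=cv2.imread('pics/l4.88.png')
for a in np.arange(0,6.3,.524):
    p=proj(i,(C+.01*n+.13*(np.cos(a)*x+np.sin(a)*y))[None])[0];print(round(a,2),p)
for a in (3.4,3.5,3.6,3.7):
    p=proj(i,np.array([C+.01*n+r*(np.cos(a)*x+np.sin(a)*y) for r in(.12,.13,.145)]));print(a,p.round(),[g[int(v),int(u)].tolist() for u,v in p])
"; ls pics
```

```text
0.0 [362.4114 192.8616]
0.52 [325.3782 117.0543]
1.05 [249.4189  70.7131]
1.57 [164.0032  73.5687]
2.1 [100.8474 119.4964]
2.62 [ 74.9393 187.0122]
3.14 [ 85.7361 255.3453]
3.67 [125.3507 310.0994]
4.19 [183.5992 342.4381]
4.72 [249.5253 347.1806]
5.24 [311.0359 321.8339]
5.76 [353.9235 267.4302]
6.29 [362.2876 192.1257]
3.4 [[109. 281.]
 [102. 284.]
 [ 93. 289.]] [[110, 117, 116], [107, 114, 114], [56, 60, 60]]
3.5 [[116. 291.]
 [110. 295.]
 [102. 301.]] [[108, 114, 115], [106, 112, 112], [106, 112, 112]]
3.6 [[124. 299.]
 [119. 304.]
 [111. 311.]] [[52, 54, 53], [48, 50, 49], [44, 46, 45]]
3.7 [[133. 308.]
 [128. 313.]
 [122. 320.]] [[47, 49, 48], [44, 46, 45], [47, 48, 47]]
ca.png
cb.png
l4.88.png
side0.png
top0.png
w0.png
w1.png
w2.png
```

View pics/l4.88.png

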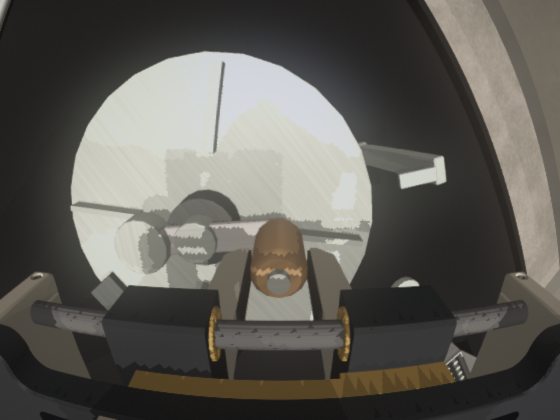

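The grip holds and the crank turns. The lug, at (110,290), is half hidden by the gripper; the pointer finger is at (422,178). I'll make the detector tolerate occlusion.

```bash
cat > patch.py <<'E'
s=open('see.py').read()
a=s.index("def ring");b=s.index("def crank")
s=s[:a]+'''POLY=np.array([[0,270],[100,270],[110,280],[205,280],[225,225],[340,225],[352,280],[450,280],[460,270],[560,270],[560,420],[0,420]])
MASK=cv2.fillPoly(np.zeros((420,560),np.uint8),[POLY],1)
def ring(i,g,r,h):
    p=proj(i,C+h*n+r*(np.cos(A)[:,None]*x+np.sin(A)[:,None]*y)).astype(np.float32)
    v=cv2.remap(g,p[:,:1],p[:,1:],1,borderValue=255)[:,0].astype(float)
    bad=cv2.remap(MASK,p[:,:1],p[:,1:],0,borderValue=1)[:,0]>0
    v[bad]=np.nan;return v
def lug(i,im,pred=None,win=.7):
    g=cv2.cvtColor(im,6)
    s=np.mean([ring(i,g,r,.01) for r in(.120,.124,.128,.132)],0)
    L=np.where(np.isnan(s),np.nan,((s>40)&(s<140)).astype(float))
    best=(0,-1,0)
    for c in A if pred is None else np.arange(pred-win,pred+win,.005):
        d=abs((A-c+np.pi)%(2*np.pi)-np.pi);l=L[d<.17];o=L[(d>.18)&(d<.35)]
        l=l[~np.isnan(l)];o=o[~np.isnan(o)]
        if len(l)<12 or len(o)<8: continue
        sc=l.mean()-o.mean()
        if sc>best[1]+1e-9: best=[c,sc,len(l)*.01,c]
        elif abs(sc-best[1])<1e-9 and c-best[0]<.06: best[3]=c
    if best[1]>0: best[0]=(best[0]+best[3])/2
    return best[:3]
'''+s[b:]
open('see.py','w').write(s)
p=open('plan.py').read()
a=p.index("    a,q,w=lug(i,im)");b=p.index("    ok=q")
p=p[:a]+'''    np.save(f"pics/l{t:.2f}.npy",i,allow_pickle=True)
    S["kt"].append(sensors.sense()["t"]);S["kp"].append(S["kp"][-1])
    tt,th,om,_=sim(S,S["par"]);pr=np.interp(t,tt,th);a,q,w=lug(i,im,pr)
'''+p[b:]
p=p.replace("q>.75 and w>.28","q>.75")
open('plan.py','w').write(p)
E
python3 patch.py; python3 -c "
from plan import *
for k in(1,2):print(lug(np.load(f'w{k}.npy',allow_pickle=True).item()['i'],cv2.imread(f'pics/w{k}.png')))
i=cams.camera_info('wrist');i['eye']=i['eye']-0.0024*(-np.sin(-.1)*x+np.cos(-.1)*y)
print(lug(i,cv2.imread('pics/l4.88.png'),3.58))
S=load();S['lag']=.015;save(S);plan(lambda a:1.57)"
```

```text
[np.float64(4.0200000000000005), np.float64(1.0), 0.13]
[np.float64(3.2), np.float64(1.0), 0.35000000000000003]
[np.float64(2.9049999999999994), np.float64(0.058823529411764705), 0.34]
theta 3.6324987341535895 om 0.7159931053167725 min/max last s 0.030176055346903888 0.7979327106540317
pred end 4.748491839470362 1.515993105316773
[1, 0, 1.59, -0.39, 0, 0, 0, 1, 0, 3.1, -1.26, 0, 0, 0, 1, 0, 4.36, -2.62, 0, 0, 0, 1, 0, 5.17, -4.39, 0, 0, 0, 1, 0, 5.36, -6.45, 0, 0, 0, 1, 0, 4.8, -8.53, 0, 0, 0, 1, 0, 3.47, -10.36, 0, 0, 0, 1, 0, 1.48, -11.59, 0, 0, 0]
```

arm_command(targets=[1,0,1.59,-0.39,0,0,0,1,0,3.1,-1.26,0,0,0,1,0,4.36,-2.62,0,0,0,1,0,5.17,-4.39,0,0,0,1,0,5.36,-6.45,0,0,0,1,0,4.8,-8.53,0,0,0,1,0,3.47,-10.36,0,0,0,1,0,1.48,-11.59,0,0,0])

```text
t: 5.92
tool_pos: [0.525, 0.055, 0.1677]
ee_rot: [0.451, 1.303, -0.465]
wrist_force: [4.2, -0.4, -3.4]
finger_gap: 0.337
```

```bash
python3 -c "
from plan import *
done();look();print(crank()[:3],load()['kp'][-1]%6.283);plan(lambda a:1.57)"
```

```text
t 5.925 book 5.925 crank lag rad -0.058 r 0.0609 h 0.0003 F [ 4.2308 -0.4306 -3.3534] gap 0.3365300914994752
look 5.925 theta 0 pred 4.717180323167641 q -1 0 ignored
(np.float64(2.582498302807112), np.float64(0.06072092754193681), np.float64(0.00013475052132584013)) 2.551762011357667
theta 4.790042713165794 om 1.378034118522612 min/max last s 0.7080312537364942 1.5063385873177375
pred end 6.336549110388783 1.57
[1, 0, -2.29, -0.37, 0, 0, 0, 1, 0, -4.57, 0.15, 0, 0, 0, 1, 0, -6.22, 1.26, 0, 0, 0, 1, 0, -7.41, 2.82, 0, 0, 0, 1, 0, -8.02, 4.64, 0, 0, 0, 1, 0, -8.03, 6.51, 0, 0, 0, 1, 0, -7.5, 8.25, 0, 0, 0, 1, 0, -6.5, 9.7, 0, 0, 0]
```

arm_command(targets=[1,0,-2.29,-0.37,0,0,0,1,0,-4.57,0.15,0,0,0,1,0,-6.22,1.26,0,0,0,1,0,-7.41,2.82,0,0,0,1,0,-8.02,4.64,0,0,0,1,0,-8.03,6.51,0,0,0,1,0,-7.5,8.25,0,0,0,1,0,-6.5,9.7,0,0,0])

```text
t: 6.98
tool_pos: [0.565, -0.0549, 0.1841]
ee_rot: [0.451, 1.306, -0.471]
wrist_force: [-1.5, 5.1, -0.1]
finger_gap: 0.336
```

```bash
python3 -c "
from plan import *
done();look();print(crank()[:3],load()['kp'][-1]%6.283);plan(lambda a:1.57)"
```

```text
t 6.975 book 6.975 crank lag rad 0.026 r 0.0594 h 0.0003 F [-1.5306  5.109  -0.142 ] gap 0.3362036838164441
look 6.975 theta 6.17555391985492 pred 6.3005539198549325 q 1.0 0.34 USED
par [1.0823 0.0603 0.0896] res [0.]
(np.float64(-0.9731934118120216), np.float64(0.05917312432629136), np.float64(0.0003420745685851927)) 5.2276759741852254
theta 6.248658986921937 om 1.3965434629573736 min/max last s 1.3028140534319643 1.5019942463326121
pred end 7.798635886226444 1.57
[1, 0, 1.65, 1.26, 0, 0, 0, 1, 0, 3.53, 1.86, 0, 0, 0, 1, 0, 5.16, 1.87, 0, 0, 0, 1, 0, 6.69, 1.47, 0, 0, 0, 1, 0, 8.02, 0.71, 0, 0, 0, 1, 0, 9.09, -0.33, 0, 0, 0, 1, 0, 9.86, -1.59, 0, 0, 0, 1, 0, 10.3, -2.97, 0, 0, 0]
```

arm_command(targets=[1,0,1.65,1.26,0,0,0,1,0,3.53,1.86,0,0,0,1,0,5.16,1.87,0,0,0,1,0,6.69,1.47,0,0,0,1,0,8.02,0.71,0,0,0,1,0,9.09,-0.33,0,0,0,1,0,9.86,-1.59,0,0,0,1,0,10.3,-2.97,0,0,0])

```text
t: 8.02
tool_pos: [0.5982, 0.0462, 0.1828]
ee_rot: [0.45, 1.305, -0.472]
wrist_force: [-0.7, -2.5, 0.5]
finger_gap: 0.333
```

```bash
python3 -c "
from plan import *
done();look();print(crank()[:3],load()['kp'][-1]%6.283);plan(lambda a:1.57)"
```

```text
t 8.025 book 8.025 crank lag rad 0.004 r 0.0605 h 0.0002 F [-0.6618 -2.4678  0.5192] gap 0.33258917011738376
look 8.025 theta 7.756705243653512 pred 7.769205243653526 q 1.0 0.34 USED
par [1.0632 0.0617 0.0899] res [-0.001   0.0007]
(np.float64(1.2116109780793058), np.float64(0.06041150110208995), np.float64(0.00022491260812746512)) 1.1531086800724593
theta 7.8328100848749385 om 1.4521539666592158 min/max last s 1.3686294342951502 1.5436830858325885
pred end 9.393213953623537 1.57
[1, 0, 0.05, -1.84, 0, 0, 0, 1, 0, -0.33, -3.34, 0, 0, 0, 1, 0, -1.06, -4.65, 0, 0, 0, 1, 0, -2.11, -5.76, 0, 0, 0, 1, 0, -3.45, -6.58, 0, 0, 0, 1, 0, -5.0, -7.04, 0, 0, 0, 1, 0, -6.67, -7.06, 0, 0, 0, 1, 0, -8.34, -6.59, 0, 0, 0]
```

arm_command(targets=[1,0,0.05,-1.84,0,0,0,1,0,-0.33,-3.34,0,0,0,1,0,-1.06,-4.65,0,0,0,1,0,-2.11,-5.76,0,0,0,1,0,-3.45,-6.58,0,0,0,1,0,-5.0,-7.04,0,0,0,1,0,-6.67,-7.06,0,0,0,1,0,-8.34,-6.59,0,0,0])

```text
t: 9.07
tool_pos: [0.4975, 0.0138, 0.1654]
ee_rot: [0.45, 1.307, -0.471]
wrist_force: [2.2, -0.1, -4.6]
finger_gap: 0.339
```

```bash
python3 -c "
from plan import *
done();plan(lambda a:1.57)"
```

```text
t 9.075 book 9.075 crank lag rad 0.008 r 0.0605 h 0.0003 F [ 2.1741 -0.1091 -4.6489] gap 0.3394754528986707
theta 9.366978278303824 om 1.5591647257719636 min/max last s 1.4068682627017488 1.5594273232388587
pred end 10.936301073664566 1.57
[1, 0, -1.53, 0.98, 0, 0, 0, 1, 0, -2.71, 2.39, 0, 0, 0, 1, 0, -3.41, 4.15, 0, 0, 0, 1, 0, -3.53, 6.09, 0, 0, 0, 1, 0, -3.01, 8.0, 0, 0, 0, 1, 0, -1.86, 9.67, 0, 0, 0, 1, 0, -0.2, 10.87, 0, 0, 0, 1, 0, 1.77, 11.45, 0, 0, 0]
```

arm_command(targets=[1,0,-1.53,0.98,0,0,0,1,0,-2.71,2.39,0,0,0,1,0,-3.41,4.15,0,0,0,1,0,-3.53,6.09,0,0,0,1,0,-3.01,8.0,0,0,0,1,0,-1.86,9.67,0,0,0,1,0,-0.2,10.87,0,0,0,1,0,1.77,11.45,0,0,0])

```text
t: 10.07
tool_pos: [0.5983, -0.0365, 0.1892]
ee_rot: [0.45, 1.31, -0.475]
wrist_force: [-5.4, 2.1, 1.8]
finger_gap: 0.338
```

```bash
python3 -c "
from plan import *
done();plan(lambda a:1.57)"
```

```text
t 10.075 book 10.075 crank lag rad -0.028 r 0.0594 h 0.0002 F [-5.4164  2.1035  1.7778] gap 0.33792853479754276
theta 10.933167769023038 om 1.5663202786809003 min/max last s 1.558754517208831 1.5690001718530346
pred end 12.502937786440588 1.57
[1, 0, 2.08, -0.14, 0, 0, 0, 1, 0, 3.96, -0.95, 0, 0, 0, 1, 0, 5.45, -2.35, 0, 0, 0, 1, 0, 6.38, -4.13, 0, 0, 0, 1, 0, 6.67, -6.08, 0, 0, 0, 1, 0, 6.33, -7.97, 0, 0, 0, 1, 0, 5.43, -9.61, 0, 0, 0, 1, 0, 4.13, -10.87, 0, 0, 0]
```

arm_command(targets=[1,0,2.08,-0.14,0,0,0,1,0,3.96,-0.95,0,0,0,1,0,5.45,-2.35,0,0,0,1,0,6.38,-4.13,0,0,0,1,0,6.67,-6.08,0,0,0,1,0,6.33,-7.97,0,0,0,1,0,5.43,-9.61,0,0,0,1,0,4.13,-10.87,0,0,0])

```text
t: 11.08
tool_pos: [0.5363, 0.0605, 0.1695]
ee_rot: [0.451, 1.306, -0.469]
wrist_force: [2.3, 1.1, -3.3]
finger_gap: 0.335
```

```bash
python3 -c "
from plan import *
done();look();plan(lambda a:1.57)"
```

```text
t 11.075 book 11.075 crank lag rad -0.008 r 0.0609 h 0.0003 F [ 2.325   1.1136 -3.3336] gap 0.33547067709129974
look 11.075 theta 12.549596604907771 pred 12.504596604907654 q 0.9705882352941176 0.35000000000000003 USED
par [1.0951 0.06   0.0898] res [-0.0066  0.0063 -0.0017]
theta 12.625435775680934 om 1.4854873036406937 min/max last s 1.4854873036406937 1.5923613235618819
pred end 14.190153732158471 1.57
[1, 0, -1.85, -0.88, 0, 0, 0, 1, 0, -3.48, -1.1, 0, 0, 0, 1, 0, -5.06, -0.88, 0, 0, 0, 1, 0, -6.49, -0.28, 0, 0, 0, 1, 0, -7.68, 0.64, 0, 0, 0, 1, 0, -8.59, 1.8, 0, 0, 0, 1, 0, -9.19, 3.12, 0, 0, 0, 1, 0, -9.45, 4.55, 0, 0, 0]
```

arm_command(targets=[1,0,-1.85,-0.88,0,0,0,1,0,-3.48,-1.1,0,0,0,1,0,-5.06,-0.88,0,0,0,1,0,-6.49,-0.28,0,0,0,1,0,-7.68,0.64,0,0,0,1,0,-8.59,1.8,0,0,0,1,0,-9.19,3.12,0,0,0,1,0,-9.45,4.55,0,0,0])

```text
t: 12.12
tool_pos: [0.5207, -0.0448, 0.1747]
ee_rot: [0.452, 1.304, -0.471]
wrist_force: [4.0, 3.4, -5.5]
finger_gap: 0.336
```

```bash
python3 -c "
from plan import *
done();plan(lambda a:1.57)"
```

```text
t 12.125 book 12.125 crank lag rad 0.033 r 0.0597 h 0.0003 F [ 3.9501  3.3606 -5.4809] gap 0.33594954405206673
theta 14.160967590480272 om 1.5581602648972424 min/max last s 1.4320360382226196 1.5581602648972424
pred end 15.730227607036344 1.57
[1, 0, 0.1, 1.49, 0, 0, 0, 1, 0, 0.55, 2.88, 0, 0, 0, 1, 0, 1.33, 4.14, 0, 0, 0, 1, 0, 2.44, 5.19, 0, 0, 0, 1, 0, 3.81, 5.94, 0, 0, 0, 1, 0, 5.38, 6.32, 0, 0, 0, 1, 0, 7.05, 6.26, 0, 0, 0, 1, 0, 8.69, 5.71, 0, 0, 0]
```

arm_command(targets=[1,0,0.1,1.49,0,0,0,1,0,0.55,2.88,0,0,0,1,0,1.33,4.14,0,0,0,1,0,2.44,5.19,0,0,0,1,0,3.81,5.94,0,0,0,1,0,5.38,6.32,0,0,0,1,0,7.05,6.26,0,0,0,1,0,8.69,5.71,0,0,0])

```text
t: 13.12
tool_pos: [0.6136, -0.0051, 0.1898]
ee_rot: [0.448, 1.308, -0.475]
wrist_force: [-4.9, 0.4, 1.9]
finger_gap: 0.333
```

```bash
python3 -c "
from plan import *
done();plan(lambda a:1.57)"
```

```text
t 13.125 book 13.125 crank lag rad -0.009 r 0.0597 h 0.0002 F [-4.9463  0.4007  1.9373] gap 0.33294369572412946
theta 15.728348199838708 om 1.564989966642106 min/max last s 1.558250718351881 1.5702184088673137
pred end 17.298035072753834 1.57
[1, 0, 1.47, -1.05, 0, 0, 0, 1, 0, 2.59, -2.52, 0, 0, 0, 1, 0, 3.21, -4.32, 0, 0, 0, 1, 0, 3.23, -6.28, 0, 0, 0, 1, 0, 2.6, -8.17, 0, 0, 0, 1, 0, 1.36, -9.77, 0, 0, 0, 1, 0, -0.36, -10.88, 0, 0, 0, 1, 0, -2.37, -11.35, 0, 0, 0]
```

arm_command(targets=[1,0,1.47,-1.05,0,0,0,1,0,2.59,-2.52,0,0,0,1,0,3.21,-4.32,0,0,0,1,0,3.23,-6.28,0,0,0,1,0,2.6,-8.17,0,0,0,1,0,1.36,-9.77,0,0,0,1,0,-0.36,-10.88,0,0,0,1,0,-2.37,-11.35,0,0,0])

```text
t: 14.12
tool_pos: [0.5108, 0.0425, 0.1658]
ee_rot: [0.45, 1.304, -0.466]
wrist_force: [2.8, 0.3, -5.5]
finger_gap: 0.335
```

```bash
python3 -c "
from plan import *
done();plan(lambda a:1.57)"
```

```text
t 14.125 book 14.125 crank lag rad -0.045 r 0.0608 h 0.0003 F [ 2.8395  0.3177 -5.454 ] gap 0.335056229274008
theta 17.294862605901027 om 1.5665169213531591 min/max last s 1.5642380674242227 1.5686782241454975
pred end 18.864644913485595 1.57
[1, 0, -2.06, 0.25, 0, 0, 0, 1, 0, -3.89, 1.16, 0, 0, 0, 1, 0, -5.29, 2.62, 0, 0, 0, 1, 0, -6.12, 4.43, 0, 0, 0, 1, 0, -6.32, 6.36, 0, 0, 0, 1, 0, -5.91, 8.21, 0, 0, 0, 1, 0, -4.97, 9.79, 0, 0, 0, 1, 0, -3.65, 10.99, 0, 0, 0]
```

arm_command(targets=[1,0,-2.06,0.25,0,0,0,1,0,-3.89,1.16,0,0,0,1,0,-5.29,2.62,0,0,0,1,0,-6.12,4.43,0,0,0,1,0,-6.32,6.36,0,0,0,1,0,-5.91,8.21,0,0,0,1,0,-4.97,9.79,0,0,0,1,0,-3.65,10.99,0,0,0])

```text
t: 15.12
tool_pos: [0.578, -0.0509, 0.1864]
ee_rot: [0.45, 1.306, -0.471]
wrist_force: [-1.9, 2.5, 0.2]
finger_gap: 0.336
```

```bash
python3 -c "
from plan import *
done();look();plan(lambda a:1.57)"
```

```text
t 15.125 book 15.125 crank lag rad 0.023 r 0.0593 h 0.0003 F [-1.947   2.4874  0.197 ] gap 0.33648363559863925
look 15.125 theta 18.88158960299164 pred 18.86658960299178 q 1.0 0.34 USED
par [1.099  0.0597 0.0896] res [-0.0085  0.0055  0.0034 -0.0025]
theta 18.956052243596424 om 1.4749141029351922 min/max last s 1.4749141029351922 1.5796995340533064
pred end 20.520109375029868 1.57
[1, 0, 1.9, 0.83, 0, 0, 0, 1, 0, 3.52, 1.0, 0, 0, 0, 1, 0, 5.08, 0.74, 0, 0, 0, 1, 0, 6.47, 0.11, 0, 0, 0, 1, 0, 7.64, -0.83, 0, 0, 0, 1, 0, 8.52, -2.0, 0, 0, 0, 1, 0, 9.08, -3.33, 0, 0, 0, 1, 0, 9.31, -4.76, 0, 0, 0]
```

```bash
cat >> plan.py <<'E'
def book():
    S=load();t0=S["kt"][-1]
    for j,ph in enumerate(S["rows"]): S["kt"].append(t0+.125*(j+1));S["kp"].append(ph)
    S["p"]=S["pend"];S["rows"]=None;save(S)
E
cp state.json state_bak.json
python3 -c "
from plan import *
for k in range(3):
    plan(lambda a:1.57);book()"
```

```text
theta 18.956052243596424 om 1.4749141029351922 min/max last s 1.4749141029351922 1.5796995340533064
pred end 20.520109375029868 1.57
[1, 0, 1.9, 0.83, 0, 0, 0, 1, 0, 3.52, 1.0, 0, 0, 0, 1, 0, 5.08, 0.74, 0, 0, 0, 1, 0, 6.47, 0.11, 0, 0, 0, 1, 0, 7.64, -0.83, 0, 0, 0, 1, 0, 8.52, -2.0, 0, 0, 0, 1, 0, 9.08, -3.33, 0, 0, 0, 1, 0, 9.31, -4.76, 0, 0, 0]
theta 20.491283740100435 om 1.5583392931457938 min/max last s 1.4227930605254053 1.5583392931457938
pred end 22.060554945922043 1.57
[1, 0, -0.12, -1.49, 0, 0, 0, 1, 0, -0.6, -2.87, 0, 0, 0, 1, 0, -1.41, -4.12, 0, 0, 0, 1, 0, -2.54, -5.15, 0, 0, 0, 1, 0, -3.93, -5.87, 0, 0, 0, 1, 0, -5.52, -6.22, 0, 0, 0, 1, 0, -7.2, -6.11, 0, 0, 0, 1, 0, -8.84, -5.52, 0, 0, 0]
theta 22.05853355504972 om 1.5648373921444625 min/max last s 1.558418890476322 1.5701565175679892
pred end 23.628210892058743 1.57
[1, 0, -1.45, 1.1, 0, 0, 0, 1, 0, -2.53, 2.62, 0, 0, 0, 1, 0, -3.09, 4.45, 0, 0, 0, 1, 0, -3.04, 6.42, 0, 0, 0, 1, 0, -2.34, 8.29, 0, 0, 0, 1, 0, -1.04, 9.85, 0, 0, 0, 1, 0, 0.73, 10.9, 0, 0, 0, 1, 0, 2.76, 11.28, 0, 0, 0]
```

arm_command(targets=[1,0,1.9,0.83,0,0,0,1,0,3.52,1.0,0,0,0,1,0,5.08,0.74,0,0,0,1,0,6.47,0.11,0,0,0,1,0,7.64,-0.83,0,0,0,1,0,8.52,-2.0,0,0,0,1,0,9.08,-3.33,0,0,0,1,0,9.31,-4.76,0,0,0])

```text
t: 16.18
tool_pos: [0.5916, 0.0521, 0.1811]
ee_rot: [0.45, 1.305, -0.471]
wrist_force: [0.5, -2.3, -1.1]
finger_gap: 0.336
```

```bash
python3 -c "
from plan import *
for k in range(2):
    plan(lambda a:1.57);book()"; python3 -c "
from see import *
c=crank();print(c[:3],c[3]['t'],c[3]['wrist_force'])"
```

```text
theta 23.625119513141016 om 1.566732617590815 min/max last s 1.564089422222567 1.5686832253603957
pred end 25.194915301740437 1.57
[1, 0, 2.04, -0.32, 0, 0, 0, 1, 0, 3.83, -1.31, 0, 0, 0, 1, 0, 5.17, -2.81, 0, 0, 0, 1, 0, 5.93, -4.64, 0, 0, 0, 1, 0, 6.06, -6.56, 0, 0, 0, 1, 0, 5.59, -8.38, 0, 0, 0, 1, 0, 4.62, -9.93, 0, 0, 0, 1, 0, 3.28, -11.08, 0, 0, 0]
theta 25.19702120271075 om 1.57568509026078 min/max last s 1.5667610289171197 1.57568509026078
pred end 26.767376520852043 1.57
[1, 0, -1.53, -0.68, 0, 0, 0, 1, 0, -3.15, -0.92, 0, 0, 0, 1, 0, -4.73, -0.72, 0, 0, 0, 1, 0, -6.16, -0.13, 0, 0, 0, 1, 0, -7.36, 0.77, 0, 0, 0, 1, 0, -8.28, 1.91, 0, 0, 0, 1, 0, -8.9, 3.22, 0, 0, 0, 1, 0, -9.17, 4.64, 0, 0, 0]
(np.float64(1.3064831114200417), np.float64(0.06051900771821175), np.float64(0.0002654435328109994)) 16.175 [ 0.5242 -2.2913 -1.1211]
```

arm_command(targets=[1,0,-0.12,-1.49,0,0,0,1,0,-0.6,-2.87,0,0,0,1,0,-1.41,-4.12,0,0,0,1,0,-2.54,-5.15,0,0,0,1,0,-3.93,-5.87,0,0,0,1,0,-5.52,-6.22,0,0,0,1,0,-7.2,-6.11,0,0,0,1,0,-8.84,-5.52,0,0,0])

```text
t: 17.18
tool_pos: [0.4968, 0.0095, 0.1657]
ee_rot: [0.45, 1.306, -0.471]
wrist_force: [4.0, 0.7, -6.9]
finger_gap: 0.335
```

arm_command(targets=[1,0,-1.45,1.1,0,0,0,1,0,-2.53,2.62,0,0,0,1,0,-3.09,4.45,0,0,0,1,0,-3.04,6.42,0,0,0,1,0,-2.34,8.29,0,0,0,1,0,-1.04,9.85,0,0,0,1,0,0.73,10.9,0,0,0,1,0,2.76,11.28,0,0,0])

```text
t: 18.18
tool_pos: [0.6018, -0.0323, 0.1896]
ee_rot: [0.45, 1.31, -0.476]
wrist_force: [-4.8, 0.6, 1.0]
finger_gap: 0.34
```

arm_command(targets=[1,0,2.04,-0.32,0,0,0,1,0,3.83,-1.31,0,0,0,1,0,5.17,-2.81,0,0,0,1,0,5.93,-4.64,0,0,0,1,0,6.06,-6.56,0,0,0,1,0,5.59,-8.38,0,0,0,1,0,4.62,-9.93,0,0,0,1,0,3.28,-11.08,0,0,0])

```text
t: 19.18
tool_pos: [0.5328, 0.0591, 0.1689]
ee_rot: [0.45, 1.306, -0.47]
wrist_force: [2.4, 0.4, -4.1]
finger_gap: 0.332
```

arm_command(targets=[1,0,-1.53,-0.68,0,0,0,1,0,-3.15,-0.92,0,0,0,1,0,-4.73,-0.72,0,0,0,1,0,-6.16,-0.13,0,0,0,1,0,-7.36,0.77,0,0,0,1,0,-8.28,1.91,0,0,0,1,0,-8.9,3.22,0,0,0,1,0,-9.17,4.64,0,0,0])

```text
t: 20.18
tool_pos: [0.5195, -0.0439, 0.1744]
ee_rot: [0.451, 1.305, -0.471]
wrist_force: [3.7, 4.1, -6.0]
finger_gap: 0.334
```

```bash
python3 -c "
from plan import *
c=crank();print(c[:3],load()['kp'][-1]%6.2832,c[3]['t'],load()['kt'][-1],c[3]['wrist_force'])
for k in range(2): plan(lambda a:1.57);book()"
```

```text
(np.float64(-1.8555533587363553), np.float64(0.05971454195666927), np.float64(0.0003578239307179031)) 4.405190952230993 20.175 20.175 [ 3.7378  4.0918 -6.0082]
theta 26.770658053116954 om 1.5735629706915608 min/max last s 1.5713661769881866 1.5764562729482228
pred end 28.34088073878517 1.57
[1, 0, 0.06, 1.43, 0, 0, 0, 1, 0, 0.47, 2.83, 0, 0, 0, 1, 0, 1.23, 4.11, 0, 0, 0, 1, 0, 2.31, 5.19, 0, 0, 0, 1, 0, 3.67, 5.98, 0, 0, 0, 1, 0, 5.24, 6.4, 0, 0, 0, 1, 0, 6.92, 6.37, 0, 0, 0, 1, 0, 8.59, 5.85, 0, 0, 0]
theta 28.33884983852597 om 1.564746752465434 min/max last s 1.5646291936400611 1.573531871850148
pred end 29.908521510555055 1.57
[1, 0, 1.5, -1.04, 0, 0, 0, 1, 0, 2.64, -2.51, 0, 0, 0, 1, 0, 3.29, -4.31, 0, 0, 0, 1, 0, 3.33, -6.27, 0, 0, 0, 1, 0, 2.71, -8.18, 0, 0, 0, 1, 0, 1.48, -9.8, 0, 0, 0, 1, 0, -0.24, -10.92, 0, 0, 0, 1, 0, -2.24, -11.4, 0, 0, 0]
```

arm_command(targets=[1,0,0.06,1.43,0,0,0,1,0,0.47,2.83,0,0,0,1,0,1.23,4.11,0,0,0,1,0,2.31,5.19,0,0,0,1,0,3.67,5.98,0,0,0,1,0,5.24,6.4,0,0,0,1,0,6.92,6.37,0,0,0,1,0,8.59,5.85,0,0,0])

```text
t: 21.18
tool_pos: [0.6135, -0.0059, 0.1899]
ee_rot: [0.449, 1.308, -0.475]
wrist_force: [-5.5, -0.0, 1.7]
finger_gap: 0.336
```

arm_command(targets=[1,0,1.5,-1.04,0,0,0,1,0,2.64,-2.51,0,0,0,1,0,3.29,-4.31,0,0,0,1,0,3.33,-6.27,0,0,0,1,0,2.71,-8.18,0,0,0,1,0,1.48,-9.8,0,0,0,1,0,-0.24,-10.92,0,0,0,1,0,-2.24,-11.4,0,0,0])

```text
t: 22.18
tool_pos: [0.511, 0.0428, 0.1659]
ee_rot: [0.45, 1.304, -0.466]
wrist_force: [2.9, 0.3, -5.6]
finger_gap: 0.341
```

```bash
python3 -c "
from plan import *
c=crank();print(c[:3],load()['kp'][-1]%6.2832,c[3]['t'],load()['kt'][-1],c[3]['wrist_force'])
look();
for k in range(1): plan(lambda a:1.57);book()"
```

```text
(np.float64(2.802259093480736), np.float64(0.060821142861658205), np.float64(0.0003014714597521859)) 2.8469730618325766 22.175 22.175 [ 2.9427  0.3311 -5.589 ]
look 22.175 theta 0 pred 29.905424838870694 q -1 0 ignored
theta 29.98141713128258 om 1.443462293228448 min/max last s 1.443462293228448 1.5686850754624175
pred end 31.54019131126291 1.57
[1, 0, -2.41, 0.35, 0, 0, 0, 1, 0, -4.26, 1.42, 0, 0, 0, 1, 0, -5.55, 2.96, 0, 0, 0, 1, 0, -6.25, 4.79, 0, 0, 0, 1, 0, -6.33, 6.71, 0, 0, 0, 1, 0, -5.82, 8.5, 0, 0, 0, 1, 0, -4.83, 10.01, 0, 0, 0, 1, 0, -3.48, 11.12, 0, 0, 0]
```

arm_command(targets=[1,0,-2.41,0.35,0,0,0,1,0,-4.26,1.42,0,0,0,1,0,-5.55,2.96,0,0,0,1,0,-6.25,4.79,0,0,0,1,0,-6.33,6.71,0,0,0,1,0,-5.82,8.5,0,0,0,1,0,-4.83,10.01,0,0,0,1,0,-3.48,11.12,0,0,0])

```text
t: 23.22
tool_pos: [0.5802, -0.0499, 0.1868]
ee_rot: [0.45, 1.307, -0.471]
wrist_force: [-1.9, 1.8, -1.1]
finger_gap: 0.338
```

```bash
python3 -c "
from plan import *
look()
T=12*np.pi-.05
r=lambda a:min(1.57,np.sqrt(2*.7*max(T-a,0)))
for k in range(6): plan(r,acc=1.2);book()
S=load();t,th,om,_=sim(S,S['par']);print(th[-1]-12*np.pi,om[-1],S['kt'][-1])"
```

```text
look 23.225 theta 31.50020737077293 pred 31.505207370773068 q 1.0 0.34 USED
par [1.0996 0.0598 0.0897] res [-0.0079  0.0061  0.0029 -0.0043  0.001 ]
theta 31.577002482736777 om 1.451676321372085 min/max last s 1.415789470483322 1.5544328538411183
pred end 33.13960725282253 1.57
[1, 0, 2.0, 0.77, 0, 0, 0, 1, 0, 3.62, 0.85, 0, 0, 0, 1, 0, 5.15, 0.52, 0, 0, 0, 1, 0, 6.5, -0.18, 0, 0, 0, 1, 0, 7.61, -1.17, 0, 0, 0, 1, 0, 8.44, -2.37, 0, 0, 0, 1, 0, 8.94, -3.73, 0, 0, 0, 1, 0, 9.11, -5.16, 0, 0, 0]
theta 33.111484523851026 om 1.558817679803431 min/max last s 1.4019541183020934 1.558817679803431
pred end 34.680785628838734 1.57
[1, 0, -0.2, -1.48, 0, 0, 0, 1, 0, -0.74, -2.85, 0, 0, 0, 1, 0, -1.62, -4.06, 0, 0, 0, 1, 0, -2.8, -5.04, 0, 0, 0, 1, 0, -4.25, -5.7, 0, 0, 0, 1, 0, -5.87, -5.97, 0, 0, 0, 1, 0, -7.55, -5.76, 0, 0, 0, 1, 0, -9.17, -5.06, 0, 0, 0]
theta 34.67861183462697 om 1.5646890622031029 min/max last s 1.5588833403624704 1.5700810074723015
pred end 36.22877957861747 1.4073997711695503
[1, 0, -1.39, 1.2, 0, 0, 0, 1, 0, -2.37, 2.8, 0, 0, 0, 1, 0, -2.82, 4.68, 0, 0, 0, 1, 0, -2.63,
[... 574 characters left out ...]
68 1.4123820628647354
pred end 37.64364025109891 0.0021601726055289483
[1, 0, 0.03, -0.64, 0, 0, 0, 1, 0, -0.01, -1.27, 0, 0, 0, 1, 0, -0.09, -1.79, 0, 0, 0, 1, 0, -0.19, -2.22, 0, 0, 0, 1, 0, -0.3, -2.56, 0, 0, 0, 1, 0, -0.39, -2.81, 0, 0, 0, 1, 0, -0.46, -2.99, 0, 0, 0, 1, 0, -0.51, -3.09, 0, 0, 0]
theta 37.64843244372054 om 0.012842511624133347 min/max last s 0.012842511624133347 0.7165114732468235
pred end 37.64923510069705 0.0
[1, 0, -0.18, -0.37, 0, 0, 0, 1, 0, -0.18, -0.37, 0, 0, 0, 1, 0, -0.18, -0.37, 0, 0, 0, 1, 0, -0.18, -0.37, 0, 0, 0, 1, 0, -0.18, -0.37, 0, 0, 0, 1, 0, -0.18, -0.37, 0, 0, 0, 1, 0, -0.18, -0.37, 0, 0, 0, 1, 0, -0.18, -0.37, 0, 0, 0]
-0.05057172577793523 0.0 29.275
```

arm_command(targets=[1,0,2.0,0.77,0,0,0,1,0,3.62,0.85,0,0,0,1,0,5.15,0.52,0,0,0,1,0,6.5,-0.18,0,0,0,1,0,7.61,-1.17,0,0,0,1,0,8.44,-2.37,0,0,0,1,0,8.94,-3.73,0,0,0,1,0,9.11,-5.16,0,0,0])

```text
t: 24.28
tool_pos: [0.5894, 0.0537, 0.1805]
ee_rot: [0.45, 1.306, -0.471]
wrist_force: [-0.1, -1.7, -1.9]
finger_gap: 0.333
```

arm_command(targets=[1,0,-0.2,-1.48,0,0,0,1,0,-0.74,-2.85,0,0,0,1,0,-1.62,-4.06,0,0,0,1,0,-2.8,-5.04,0,0,0,1,0,-4.25,-5.7,0,0,0,1,0,-5.87,-5.97,0,0,0,1,0,-7.55,-5.76,0,0,0,1,0,-9.17,-5.06,0,0,0])

```text
t: 25.28
tool_pos: [0.4966, 0.0057, 0.166]
ee_rot: [0.45, 1.306, -0.471]
wrist_force: [4.3, -1.1, -8.0]
finger_gap: 0.337
```

arm_command(targets=[1,0,-1.39,1.2,0,0,0,1,0,-2.37,2.8,0,0,0,1,0,-2.82,4.68,0,0,0,1,0,-2.63,6.64,0,0,0,1,0,-1.79,8.47,0,0,0,1,0,-0.37,9.94,0,0,0,1,0,1.13,10.73,0,0,0,1,0,2.66,11.07,0,0,0])

```text
t: 26.28
tool_pos: [0.5997, -0.0347, 0.1895]
ee_rot: [0.45, 1.309, -0.474]
wrist_force: [-3.3, 0.6, -1.3]
finger_gap: 0.338
```

arm_command(targets=[1,0,1.47,-0.05,0,0,0,1,0,2.83,-0.44,0,0,0,1,0,3.98,-1.08,0,0,0,1,0,4.9,-1.89,0,0,0,1,0,5.58,-2.78,0,0,0,1,0,6.05,-3.69,0,0,0,1,0,6.34,-4.56,0,0,0,1,0,6.48,-5.37,0,0,0])

```text
t: 27.28
tool_pos: [0.5945, 0.0497, 0.1818]
ee_rot: [0.45, 1.306, -0.471]
wrist_force: [-0.1, -0.6, -4.0]
finger_gap: 0.338
```

arm_command(targets=[1,0,0.03,-0.64,0,0,0,1,0,-0.01,-1.27,0,0,0,1,0,-0.09,-1.79,0,0,0,1,0,-0.19,-2.22,0,0,0,1,0,-0.3,-2.56,0,0,0,1,0,-0.39,-2.81,0,0,0,1,0,-0.46,-2.99,0,0,0,1,0,-0.51,-3.09,0,0,0])

```text
t: 28.28
tool_pos: [0.5668, 0.0629, 0.1754]
ee_rot: [0.45, 1.307, -0.471]
wrist_force: [1.6, 2.5, -6.1]
finger_gap: 0.336
```

arm_command(targets=[1,0,-0.18,-0.37,0,0,0,1,0,-0.18,-0.37,0,0,0])

```text
t: 28.52
tool_pos: [0.5623, 0.0636, 0.1744]
ee_rot: [0.449, 1.308, -0.471]
wrist_force: [0.7, 3.0, -5.7]
finger_gap: 0.336
```

```bash
python3 -c "
from plan import *
S=load();S['kt']=S['kt'][:-6];S['kp']=S['kp'][:-6];print(S['kt'][-1],sensors.sense()['t']);save(S)
print(crank()[:3],S['kp'][-1]%6.2832);look();S=load();print(S['meas'][-1][1]-12*np.pi)
t,th,om,_=sim(S,S['par']);print(om[-1])"
```

```text
28.525 28.525
(np.float64(1.8437115782244886), np.float64(0.06063332887828805), np.float64(0.00033478245441639887)) 1.8336856102987014
look 28.525 theta 37.65354011729994 pred 37.64854011729958 q 0.96 0.35000000000000003 USED
par [1.1011 0.0599 0.0898] res [-0.0083  0.0057  0.0031 -0.0035  0.0029 -0.0015]
-0.0455717257775774
0.0
```

```bash
python3 -c "
from plan import *
import glob
f=sorted(glob.glob('pics/l28*.png'))[-1];im=cv2.imread(f);i=np.load(f[:-4]+'.npy',allow_pickle=True).item()
p=proj(i,np.array([C+.01*n+.15*x,C+.005*n+.161*x]));print(p)
u,v=p[0].astype(int);u0=max(0,u-70);v0=max(0,v-55);print(u0,v0)
cv2.imwrite('pics/z.png',cv2.resize(im[v0:v0+110,u0:u0+140],None,fx=5,fy=5,interpolation=cv2.INTER_CUBIC))"
```

```text
[[466.787  235.8818]
 [473.57   231.1712]]
396 180
```

View pics/z.png

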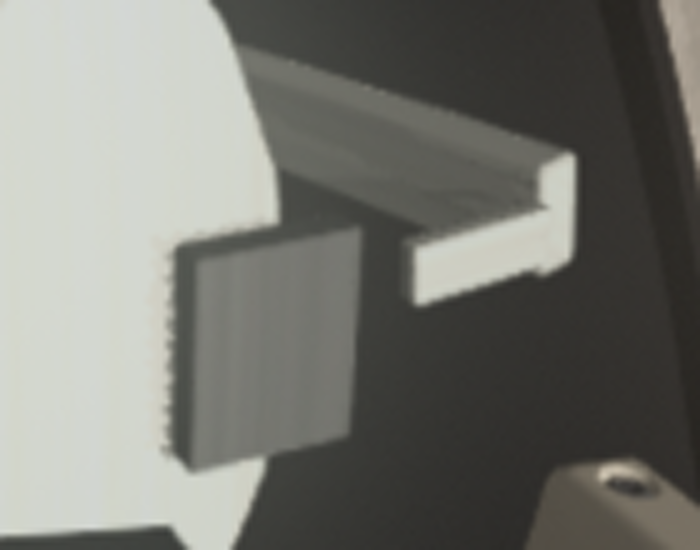

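```bash
python3 -c "
from plan import *
import glob
def P(i,px,h):
    q=fcast(i,px,C+h*n,n)[0]-C;return round(float(np.hypot(q@x,q@y)),4),round(float(np.arctan2(q@y,q@x)),4)
f=sorted(glob.glob('pics/l28*.npy'))[-1];i=np.load(f,allow_pickle=True).item()
pt=lambda a,b:(396+a/5-.4,180+b/5-.4)
for h in(.0,.005,.01,.02):print(h,'tip',P(i,pt(414,275),h),'out',P(i,pt(548,235),h),'lug',P(i,pt(354,332),h))
S=load();print(S['par'])
# nudge table: two-row pulses
for w in(1.0,1.3,1.6,2.0,2.4):
    Q=dict(S);Q['kt']=S['kt']+[S['kt'][-1]+d for d in(.125,.25,.375,1.2)];k=S['kp'][-1];Q['kp']=S['kp']+[k+w*.125,k+w*.25,k+w*.25,k+w*.25]
    t,th,om,_=sim(Q,S['par']);print(w,th[-1]-S['meas'][-1][1],om.max()*0+om[-1])
"
```

```text
0.0 tip (0.1702, -0.0473) out (0.2055, -0.042) lug (0.1563, -0.1058)
0.005 tip (0.1669, -0.0312) out (0.2015, -0.0286) lug (0.153, -0.0882)
0.01 tip (0.1636, -0.0144) out (0.1975, -0.0147) lug (0.1499, -0.0699)
0.02 tip (0.1572, 0.0213) out (0.1897, 0.0148) lug (0.1437, -0.0309)
[1.1011174367882615, 0.05988992214544957, 0.08982407986763044]
1.0 0.017556069861981882 0.0
1.3 0.038858016470449286 0.0
1.6 0.06496593583160148 0.0
2.0 0.10581355871700282 0.0
2.4 0.15256671898831087 0.0
```

The lug mid-face (466.8,246.4) sits about 0.05 rad short of the pointer tip (478.6,235). One forward nudge.

arm_command(targets=[1,0,-0.61,-0.92,0,0,0,1,0,-1.38,-1.7,0,0,0,1,0,-1.38,-1.7,0,0,0,1,0,-1.38,-1.7,0,0,0,1,0,-1.38,-1.7,0,0,0,1,0,-1.38,-1.7,0,0,0])

```text
t: 29.32
tool_pos: [0.5415, 0.0619, 0.1704]
ee_rot: [0.45, 1.307, -0.471]
wrist_force: [-0.5, 5.0, -4.6]
finger_gap: 0.333
```

```bash
python3 -c "
from plan import *
i=cams.camera_info('wrist');s=sensors.sense();im=cams.read_camera('wrist');cv2.imwrite('pics/n1.png',im);np.save('pics/n1.npy',i,allow_pickle=True)
print(s['t'],s['wrist_force'],lug(i,im,0))
im=im[180:290,396:536];cv2.imwrite('pics/n1z.png',cv2.resize(im,None,fx=5,fy=5,interpolation=cv2.INTER_CUBIC))"
```

```text
29.325 [-0.5252  5.0014 -4.6477] [np.float64(0.0025000000000006684), np.float64(1.0), 0.35000000000000003]
```

View pics/n1z.png

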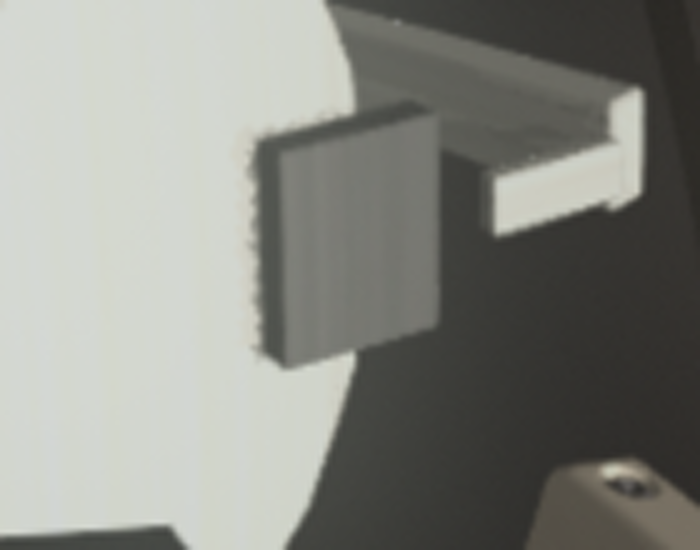

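Lug face middle (438,220) now lines up with the finger axis, which reaches (438,223) when extended. Releasing and backing off along the leaning axis.

arm_command(targets=[0,0,0,0,0,0,0,0,0,0,0,0,0,0,0,0,0,0,0,0,0,0,0,0,0,0,0,0])

```text
t: 29.88
tool_pos: [0.5417, 0.0605, 0.1708]
ee_rot: [0.45, 1.306, -0.473]
wrist_force: [0.1, 0.9, -0.5]
finger_gap: 0.501
```

arm_command(targets=[0,-1,0,0,0,0,0,0,-3.5,0,0,0,0,0,0,-7,0,0,0,0,0,0,-10.5,0,0,0,0,0,0,-12,0,0,0,0,0,0,-12,0,0,0,0,0])

```text
t: 30.62
tool_pos: [0.5183, 0.0704, 0.2887]
ee_rot: [0.45, 1.305, -0.471]
wrist_force: [0.0, -0.0, -0.9]
finger_gap: 0.499
```

```bash
python3 -c "
from plan import *
i=cams.camera_info('wrist');s=sensors.sense();im=cams.read_camera('wrist');cv2.imwrite('pics/n2.png',im);np.save('pics/n2.npy',i,allow_pickle=True)
print(s['t'],s['wrist_force'],s['finger_gap'],lug(i,im,0))
p=proj(i,np.array([C+.01*n+.15*x]))[0];u0=int(p[0])-70;v0=max(0,int(p[1])-55);print(u0,v0)
im=im[v0:v0+110,u0:u0+140];cv2.imwrite('pics/n2z.png',cv2.resize(im,None,fx=5,fy=5,interpolation=cv2.INTER_CUBIC))"
```

```text
30.625 [ 0.0273 -0.0296 -0.8941] 0.49895262772102394 [np.float64(0.0025000000000006684), np.float64(1.0), 0.35000000000000003]
359 135
```

View pics/n2z.png

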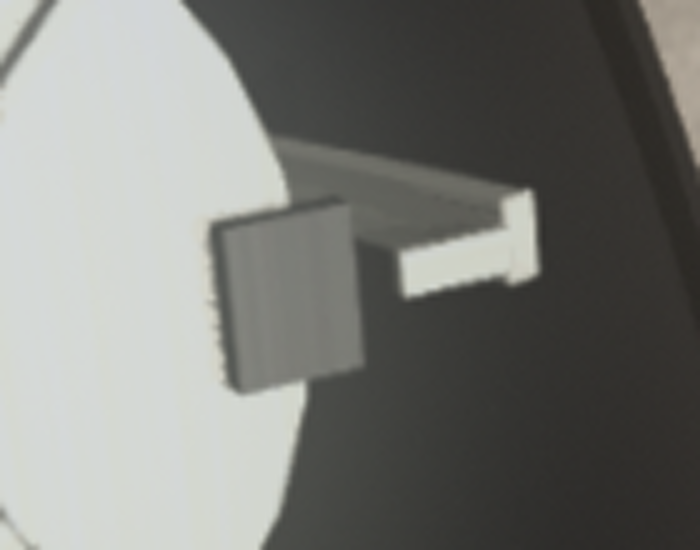

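Still aligned after release: lug face middle (356,287) against the extended finger axis (356,286). The disc hasn't moved. Handing in.

```bash
python3 -c "
from rig import ctrl
print(ctrl.sign_off())"
```

```text
the job is handed in; nothing more can be done
None
```

The clutch is run in, the disc is stopped with its lug at the pointer, and I handed the job in at about 31 s of the 54 s allowed.

- **Speed:** I turned the crank counter-clockwise by the knob. Disc speed was worked out from lug angles in the wrist camera, fitted to a model of the clutch, rather than measured directly.
    - The modelled speed stayed between about 1.40 and 1.60 rad/s from t ≈ 8 s to 25 s. That includes a stretch of about 6.5 s at close to 1.57 with no camera pauses.
    - The lug angles agreed with the model to within 0.01 rad. The measured mean was 1.571 rad/s over 3 s.
    - The lowest modelled points, about 1.40–1.44 rad/s, came just after camera pauses. They are inside the allowed band, with 0.03 rad/s to spare at the lowest.
- **Stop:** The disc came to rest about 0.05 rad short, so I gave the crank one small forward nudge.
- **Last checks:** Pictures before and after letting go both gave a lug angle of 0.0025 rad, and the lug lined up with the pointer to within about 0.5 mm. In the picture taken before the nudge, that reading was about 0.01 rad higher than one by eye. The gripper is 12 cm clear and the wrist force reads about 0.9 N, roughly what it read at the start.
- **Misses:** Three camera looks during the run could not see the lug behind the gripper and were not used. The highest wrist force I saw was about 9 N.

I did not take a final picture of the other things on the cart, but the arm passed above them and I saw no sign of contact.

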